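# Set the straightedge flush on a shelf blank

### The arm

A 7-joint arm with a two-finger parallel gripper is mounted at the origin on the work surface. World frame = base frame: x ahead of the robot, y to its left, z up, the work surface at z = 0. Lengths are in m, angles in rad, forces in N, time in s.
With the tool pointing down it reaches from about 0.425 to 0.95 m from the base axis. Payload 4.7 kg.
Tool frame: the origin (TCP) lies on the centre line of the jaws, within the pads' length; the fingertips stand 14 mm ahead of it and the grasp point (between the pads) lies 5 mm behind it; z points along the fingers, y is the direction in which the jaws open and shut (so a half turn about z gives the same grasp; the last joint's range is limited). The gripper opens to 87 mm and grips with 3 to 60 N. Pads are 19 mm wide; open, the fingers measure 117 mm over their backs; the gripper's body (75 mm by 190 mm) begins 51 mm behind the grasp point.
Start: joints at [-1.2, 0.469, -0.049, 1.532, 0.024, 1.141, -0.082], TCP at [0.263, 0.622, 0.237] pointing down, gripper open.
Joint ranges: [-2.59, 2.59], [-0.33, 1.99], [-1.39, 1.29], [0.1, 2.45], [-1.04, 4.18], [0.21, 1.99], [-2.66, 2.66]. Speed limits (rad/s): [2.57, 2.57, 3.14, 3.14, 3.14, 3.14, 3.14].

### API

Orientations are given as a rotation vector (axis times angle).
In Python, from station import bot gives the robot as it stands.
- The arm moves only by the shell command python3 -m handwheel 'ROWS' [OPENING] [FORCE]. ROWS is JSON, a list of rows, each a list of 4 numbers: the shift along the tool's x, y, z in m, then the turn about the tool's z in rad. A call has 1 to 8 rows; each row is the pose to reach, as a shift and turn from the pose measured when the call began, along the tool's axes at that moment; what a row does not reach only later rows make up. A row lasts 1/8 s, in which the tool goes at most 62.5 mm and 10.7 degrees, less where a joint would pass 70% of its speed; a pose out of reach is approached as far as the arm can. A call with a gripper value outside its range is refused whole. OPENING is the closure in counts, from 0 (fully open) to 255 (shut), set as the call begins (- or left out, the last holds). The fingers move at their own pace and stop on an object; FORCE is the grip in N (left out, the last holds). Time passes only in rows, so rows that repeat a pose let the fingers close. It gives the time, the measured TCP pose, the force and the opening at its end, in the units of the state.
- bot.get_state(): the state, without advancing time (a new reading comes with each control period).
- bot.snapshot(name): name is "side" or "top" or "wrist"; returns the picture (384x512x3 uint8, blue, green, red); there is no depth.
- bot.camera_info(name): a dict with "intrinsics" (3x3 intrinsics, pixels), "R" (3x3) and "t" (3): a world point X has camera coordinates R X + t. Camera axes: x right, y down, z forward; pixel columns grow to the right and rows downward; lengths in m; the calibration is good to about 2 mm. A picture is of the moment at which its call begins: read the wrist's pose just before it. camera_info takes no time and is no camera call; for the wrist camera it gives the pose at the moment of the call.
- bot.finish_job(): hands the job in, once; it reports no verdict.
The state is a dict: "time_s": time; "qpos": joint angles; "qvel": joint speeds; "effort": joint torques, N m; "position": TCP position; "tool_rot": TCP orientation; "force": force on the tool from outside, world axes, zero at the start; "torque": the same for the moment, N m; "gripper_width": finger opening in m.
Only numpy, scipy, OpenCV 4.12 (cv2) and the standard library are available. Lean on these libraries where they do the work, as an engineer would, in place of code of your own. Each camera call takes 0.05 s, during which the arm holds its last target.

### The job

A plywood shelf blank is clamped to the bench, with a red stop block fixed in front of its near edge, towards the left. Bring the aluminium straightedge flat on the bench so that its long side lies flush along that near edge and its left end is right up against the red stop, ready for marking out; then let go of it. Leave everything else on the bench where it is.

Things in the scene. Friction and masses are not known exactly. Their poses are not given: they have to be found in the camera images.
- board: plywood board 140 x 360 x 18 mm (x, y, z), clamped to the bench and immovable. Origin: centre of its underside, on the bench. Its x axis points away from the robot, y to the left along its length, z up; its near edge (the one to work against) is the upright face at x = -70 mm, 18 mm tall, straight along y, free of clamps. Two steel clamps with red handles, up to 62 mm tall, stand on its far side at x = 27 to 103 mm, y = +-120 mm.
- edge_mid (a point): the middle of the board's near edge, on its top arris (18 mm above the bench); axes as the board's. (Elsewhere: a crate and heavy bottles up to 0.28 m tall, which do not move, stand to the right beyond y = -0.42 m, and far right beyond x = 0.82 m.)
- stop: red stop block 50 x 40 x 30 mm (x, y, z) with a steel bolt head 8 mm higher on top, fixed to the bench and immovable, standing against the board's near edge and projecting 50 mm in front of it. Origin: centre of its underside; axes parallel to the board's. The straightedge's left end goes against its right face, at y = -20 mm in its frame. The stop sits at varying places along the edge (70 to 130 mm left of the board's middle).
- straightedge: aluminium bar 36 x 220 x 12 mm (x, y, z), about 0.26 kg, with black scale ticks and an orange patch in the middle, lying loose and flat on the bench between the robot and the board's near edge, right of the stop. Origin: centre of its underside; y along its length (to the left, roughly), z up. It is symmetric: either long side may face the board. Slides easily when pushed with a few newtons.
- tub_a: grey open tub 130 x 190 x 70 mm, left side of the bench; bystander, origin centre of underside
- tub_b: clear open tub 190 x 130 x 70 mm, near left of the bench; bystander, origin centre of underside
- screwdriver: screwdriver lying on the near left of the bench; bystander
- tape_roll: yellow tape roll, 96 mm across, 24 mm tall, near right; bystander, origin centre of underside
- pencil: flat green carpenter's pencil 8 mm thick, about 170 mm long, lying on top of the plywood board; bystander, origin centre of its underside
There are look-alikes about, which are no part of the job. There is more than one size of the straightedge; the one meant has the size given above.

How it is judged:
At the end, for the whole second after the job is handed in: the straightedge lies flat and still on the bench, its long side against the board's near edge (gap at its middle under 3 mm and parallel to within 0.015 rad), and its left end against the right face of the stop (gap under 3.5 mm) (x of straightedge in the frame of board between -0.091 and -0.085 m and angle between the y axis of straightedge and the y axis of board, either way round below 0.015 rad and y of straightedge in the frame of stop between -0.1335 and -0.126 m and height (world z) of straightedge below 0.003 m and angle between straightedge's own z axis and vertical below 0.03 rad and linear speed of straightedge below 0.01 m/s); the robot touches nothing.
It fails at once if a bystander (tubs, screwdriver, tape roll or pencil) moved more than 25 mm (distance of any of tub_a, tub_b, screwdriver, tape_roll, pencil from where it was at the start of the episode above 0.025 m).
It also fails if it takes over 64 s, if anything falls off the work surface, if the arm or the gripper's body presses on something with over 40 N, if the wrist force passes 120 N, or if a joint passes its speed limit or range.

## Working session

There is one attempt and no reset: what is moved stays moved. The work goes in short steps, Python scripts to look and compute and a shell command to move; the robot and the scene stay as the last step left them, time stands still between calls to the robot, and variables do not carry over. Pictures are saved under pics/ and viewed, and the job is handed in when it is done.

```bash
ls; mkdir -p pics
python3 - <<'E'
from station import bot
import cv2
s=bot.get_state(); print({k:s[k] for k in("time_s","position","tool_rot","force","gripper_width")})
for n in("top","side"):
    cv2.imwrite(f"pics/{n}0.png",bot.snapshot(n)); c=bot.camera_info(n); print(n,c)
E
```

```text
pics
{'time_s': 0.0, 'position': array([0.26249611, 0.62122415, 0.2354798 ]), 'tool_rot': array([-0.62373314, -3.0787334 ,  0.00311784]), 'force': array([-0.07772833,  0.21080913,  0.17469   ]), 'gripper_width': 0.0865809853526394}
top {'intrinsics': array([[481.26951725,   0.        , 251.29534666],
       [  0.        , 481.26951725, 199.39592482],
       [  0.        ,   0.        ,   1.        ]]), 'R': array([[-0.01202689, -0.99987852, -0.00991441],
       [-0.98097715,  0.01371957, -0.19363782],
       [ 0.19375032,  0.00739695, -0.98102299]]), 't': array([0.05974161, 0.53415132, 1.16057868])}
side {'intrinsics': array([[373.53171225,   0.        , 255.70654191],
       [  0.        , 373.53171225, 193.71831176],
       [  0.        ,   0.        ,   1.        ]]), 'R': array([[ 0.97603788, -0.21758898, -0.00225437],
       [-0.13924779, -0.616595  , -0.77486816],
       [ 0.16721274,  0.75661459, -0.63211886]]), 't': array([-0.495183  ,  0.16124731,  0.8437004 ])}
```

View pics/top0.png

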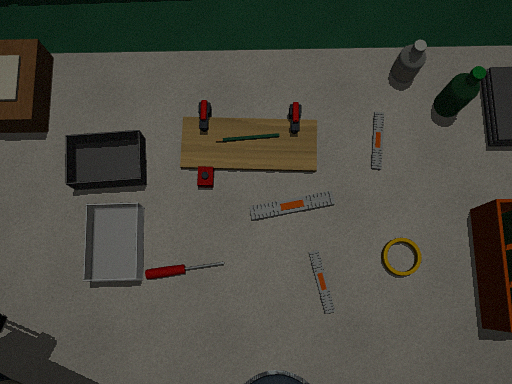

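View pics/side0.png

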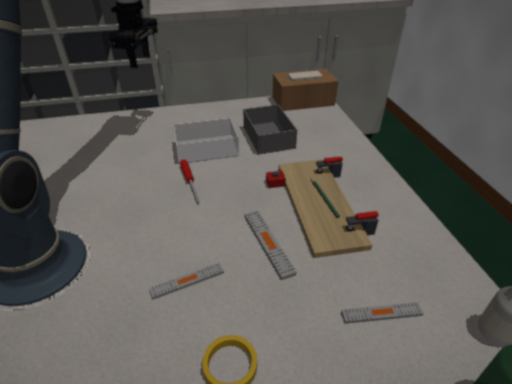

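Three straightedge-like bars appear in the top view: (291,206), which is the largest and between the robot and the near edge, (321,281) and (377,141), both shorter. I'll check with an enlarged crop.

Run:
```python
import cv2
i=cv2.imread("pics/top0.png")[110:230,175:340]
i=cv2.convertScaleAbs(cv2.resize(i,None,fx=4.8,fy=4.8,interpolation=cv2.INTER_CUBIC),alpha=1.6)
cv2.imwrite("pics/crop1.png",i)
```

```text
(no output)
```

View pics/crop1.png

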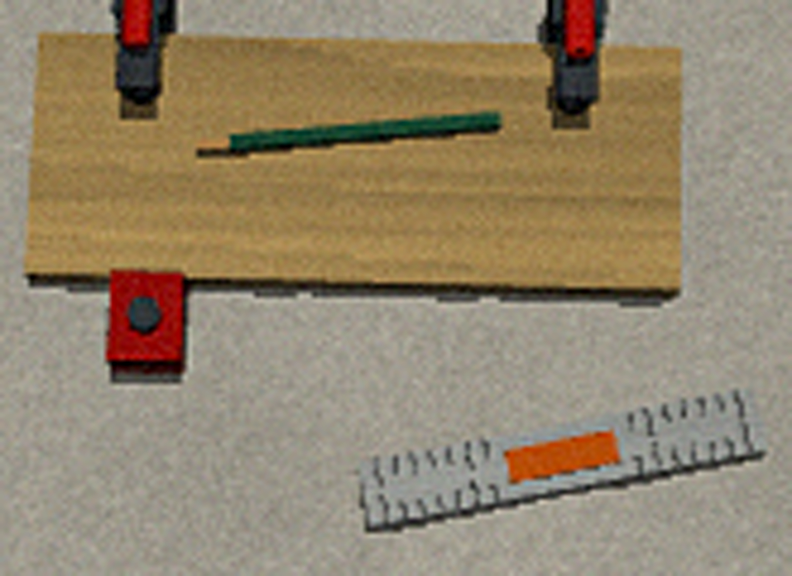

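```bash
cat > h.py <<'E'
import numpy as np
from station import bot
def px2w(c,p,z):
    K,R,t=c["intrinsics"],c["R"],c["t"]
    d=R.T@np.linalg.inv(K)@np.array([p[0],p[1],1.]); o=-R.T@t
    return o+d*(z-o[2])/d[2]
def w2px(c,X):
    v=c["intrinsics"]@(c["R"]@np.asarray(X)+c["t"]); return v[:2]/v[2]
E
python3 - <<'E'
from h import *
c=bot.camera_info("top")
P=lambda u,v,z:px2w(c,(175+(u+.5)/4.8-.5,110+(v+.5)/4.8-.5),z)
np.set_printoptions(precision=4,suppress=True)
b=[P(357,468,.012),P(368,525,.012),P(764,454,.012),P(748,390,.012)]
print("bar",np.array(b),np.mean(b,0)); 
for i in range(4): print(np.linalg.norm(b[i]-b[(i+1)%4]))
a=[P(27,275,.018),P(680,291,.018),P(682,48,.018),P(40,34,.018)]
print("board",np.array(a),np.mean(a,0))
for i in range(4): print(np.linalg.norm(a[i]-a[(i+1)%4]))
s=[P(107,360,.03),P(185,362,.03),P(186,278,.03),P(111,271,.03)]
print("stop",np.array(s),np.mean(s,0))
for q in [(310,252),(333,312)],[(377,113),(376,168)]:print(np.linalg.norm(px2w(c,q[0],.012)-px2w(c,q[1],.012)))
E
```

```text
bar [[ 0.5226  0.0594  0.012 ]
 [ 0.4913  0.0538  0.012 ]
 [ 0.5272 -0.1609  0.012 ]
 [ 0.5627 -0.1538  0.012 ]] [ 0.5259 -0.0504  0.012 ]
0.03177199109632202
0.21768007779208998
0.036220644222065626
0.2169361805027492
board [[ 0.6315  0.2391  0.018 ]
 [ 0.6172 -0.1182  0.018 ]
 [ 0.757  -0.1247  0.018 ]
 [ 0.7709  0.2341  0.018 ]] [0.6942 0.0576 0.018 ]
0.35758580647694865
0.13991290398149947
0.359041001367729
0.1394920920672078
stop [[0.5803 0.1932 0.03  ]
 [0.5786 0.1511 0.03  ]
 [0.6253 0.1508 0.03  ]
 [0.6298 0.1915 0.03  ]] [0.6035 0.1717 0.03  ]
0.1583088821271941
0.15336514571104334
```

The bar at (291,206) measures 217 x 36 mm, so it is the target. The other two are about 155 mm, which makes them look-alikes. The fingers are about 15 mm thick, so a grip across the bar can't seat it flush. My plan is:
1. Grasp it, align it, and put it down short of the edge.
2. Push it home with the two open fingertips.
3. Push its right end to the stop.

```bash
cat >> h.py <<'E'
from scipy.spatial.transform import Rotation as Ro
np.set_printoptions(precision=4,suppress=True)
def tool():
    s=bot.get_state(); R=Ro.from_rotvec(s["tool_rot"]).as_matrix()
    return s,np.array(s["position"]),R
def go(x,y,z,yaw):
    """yaw = world heading of tool y axis (mod pi nearest)"""
    s,p,R=tool(); cur=np.arctan2(R[1,1],R[0,1])
    d=(yaw-cur+np.pi/2)%np.pi-np.pi/2
    print("t",s["time_s"],"p",p,"yaw",round(cur,4),"q",s["qpos"],"F",s["force"],"tilt",R[:,2])
    print("shift",R.T@(np.array([x,y,z])-p),"turn",round(-d,4), "or", round(-d-np.sign(-d)*np.pi,4))
E
python3 -c "
from h import *
go(.526,-.05,.2,.176)"
```

```text
t 0.1 p [0.2625 0.6213 0.2356] yaw 1.171 q [-1.1999  0.4694 -0.0486  1.5336  0.0241  1.141  -0.0823] F [-0.3672 -0.2139  0.8528] tilt [-0.0006 -0.0017 -1.    ]
shift [-0.504  -0.5157  0.0365] turn 0.995 or -2.1466
```

```bash
python3 -m handwheel '[[-0.02,-0.02,0,0.05],[-0.06,-0.06,0,0.15],[-0.1,-0.1,0,0.28],[-0.14,-0.14,0,0.4],[-0.18,-0.18,0.01,0.52],[-0.22,-0.22,0.01,0.64],[-0.26,-0.26,0.02,0.76],[-0.3,-0.3,0.02,0.88]]' 0; python3 -c "
from h import *
go(.526,-.05,.2,.176)"
```

```text
time_s: 1.1
position: [0.4219, 0.226, 0.2154]
tool_rot: [1.881, 2.516, -0.005]
force: [0.7, 0.8, 0.1]
gripper_width: 0.0872
t 1.1 p [0.4219 0.226  0.2154] yaw 0.2872 q [-0.8108  0.1691  0.2609  2.0207 -0.0516  0.9609 -0.2366] F [0.6673 0.7903 0.1266] tilt [-0.0018 -0.0024 -1.    ]
shift [-0.2942  0.0216  0.0159] turn 0.1112 or -3.0304
```

```bash
python3 -m handwheel '[[-0.05,0.003,0,0.02],[-0.11,0.007,0,0.04],[-0.17,0.012,0.005,0.06],[-0.23,0.016,0.01,0.09],[-0.27,0.02,0.015,0.11],[-0.294,0.022,0.016,0.11],[-0.294,0.022,0.016,0.11]]'
python3 - <<'E'
from h import *
import cv2
go(.526,-.05,.2,.176)
c=bot.camera_info("wrist"); cv2.imwrite("pics/w1.png",bot.snapshot("wrist"))
print(c)
E
```

```text
time_s: 1.98
position: [0.5262, -0.0517, 0.1995]
tool_rot: [2.021, 2.405, -0.007]
force: [-0.1, -0.6, -0.2]
gripper_width: 0.087
t 1.975 p [ 0.5262 -0.0517  0.1995] yaw 0.1733 q [-0.3665  0.2837  0.4665  1.9422 -0.1507  0.9524  0.3453] F [-0.1454 -0.5976 -0.2202] tilt [-0.0026 -0.0034 -1.    ]
shift [ 0.0017  0.0001 -0.0005] turn -0.0027 or 3.1389
{'intrinsics': array([[291.8284,   0.    , 256.8423],
       [  0.    , 291.8284, 193.5859],
       [  0.    ,   0.    ,   1.    ]]), 'R': array([[ 0.9849,  0.1729, -0.0035],
       [ 0.1663, -0.9409,  0.295 ],
       [ 0.0477, -0.2912, -0.9555]]), 't': array([-0.5087, -0.1605,  0.3158])}
```

View pics/w1.png

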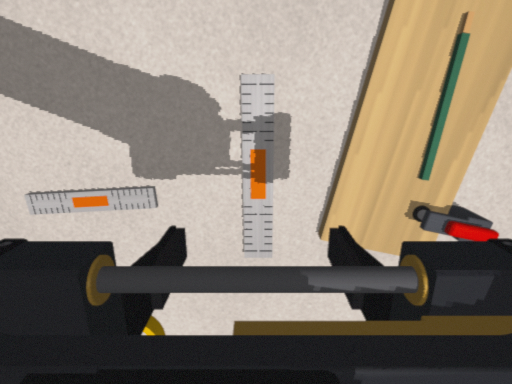

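The wrist view shows the large bar upright at columns 241–273, rows 74–256, with its orange patch at (258,174). The small look-alike is at (90,201), and the board's near edge runs from about (320,237) to (393,0).

Run:
```python
from h import *
import cv2
i=cv2.imread("pics/w1.png"); 
cv2.imwrite("pics/w1c.png",cv2.resize(i[60:270,225:420],None,fx=2.8,fy=2.8,interpolation=cv2.INTER_CUBIC))
c=bot.camera_info("wrist")
b=[px2w(c,p,.012) for p in [(241,74),(273,75),(272.5,256),(243,256)]]
print(np.array(b),np.mean(b,0)); 
for k in range(4):print(np.linalg.norm(b[k]-b[(k+1)%4]))
l=(b[0]+b[1]-b[2]-b[3]);print("yaw",np.arctan2(-l[0],l[1]))
print(px2w(c,(320,237),.018),px2w(c,(393,0),.018))
```

```text
[[ 0.489   0.0574  0.012 ]
 [ 0.5228  0.0624  0.012 ]
 [ 0.5637 -0.1504  0.012 ]
 [ 0.5263 -0.1571  0.012 ]] [ 0.5254 -0.0469  0.012 ]
0.03420050418857027
0.2166158179222114
0.03796650213020447
0.21768188300434999
yaw 0.1809835324639612
[ 0.6155 -0.1109  0.018 ] [0.6252 0.1494 0.018 ]
```

View pics/w1c.png

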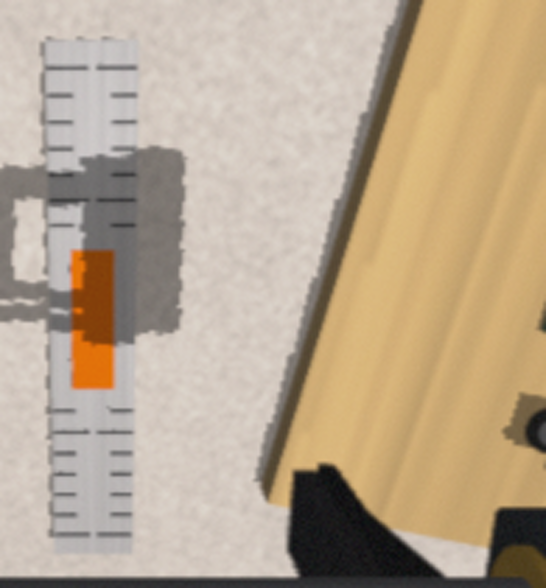

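```bash
python3 -m handwheel '[[-0.003,0,0.04,-0.007],[-0.003,0,0.09,-0.007],[-0.003,0,0.13,-0.007],[-0.003,0,0.16,-0.007],[-0.003,0,0.175,-0.007],[-0.003,0,0.182,-0.007],[-0.003,0,0.182,-0.007]]'; python3 -m handwheel '[[0,0,0,0],[0,0,0,0],[0,0,0,0],[0,0,0,0],[0,0,0,0]]' 255 20
python3 - <<'E'
from h import *
import cv2
go(.526,-.05,.017,.181)
cv2.imwrite("pics/w2.png",bot.snapshot("wrist"))
E
```

```text
time_s: 2.9
position: [0.5263, -0.0528, 0.018]
tool_rot: [-2.008, -2.415, 0.005]
force: [-0.8, 0.4, 0.2]
gripper_width: 0.0867
time_s: 3.52
position: [0.5263, -0.0529, 0.018]
tool_rot: [-2.009, -2.415, 0.005]
force: [-1.4, -0.1, 0.2]
gripper_width: 0.0447
t 3.525 p [ 0.5263 -0.0529  0.018 ] yaw 0.1833 q [-0.2482  0.5549  0.3456  2.0685 -0.3317  0.5724  0.5143] F [-1.3531 -0.1126  0.1637] tilt [-0.0022 -0.002  -1.    ]
shift [0.0029 0.0002 0.001 ] turn 0.0023 or -3.1393
```

View pics/w2.png

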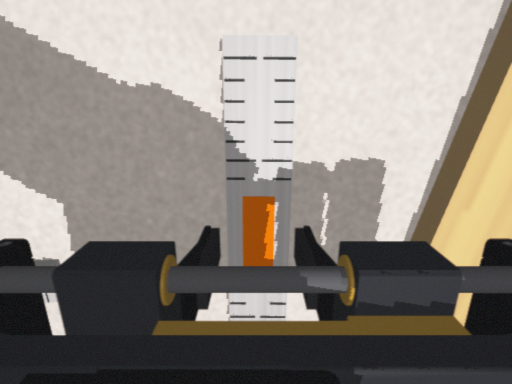

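The jaws straddle the bar at the orange patch (258,230) and are still closing.

```bash
python3 -m handwheel '[[0,0,0,0],[0,0,0,0],[0,0,0,0]]'
python3 - <<'E'
from h import *
import cv2
go(.526,-.05,.017,.181)
i=bot.snapshot("top"); cv2.imwrite("pics/t2.png",cv2.resize(i[110:240,175:345],None,fx=4.6,fy=4.6,interpolation=cv2.INTER_CUBIC))
E
```

```text
time_s: 3.95
position: [0.5264, -0.0528, 0.0179]
tool_rot: [-2.009, -2.415, 0.004]
force: [1.1, 0.7, 0.2]
gripper_width: 0.0357
t 3.95 p [ 0.5264 -0.0528  0.0179] yaw 0.1833 q [-0.2483  0.5551  0.3455  2.0683 -0.3318  0.5722  0.5142] F [1.1045 0.7234 0.203 ] tilt [-0.0019 -0.0021 -1.    ]
shift [0.0029 0.0001 0.0009] turn 0.0023 or -3.1392
```

```bash
python3 -c "
from h import *
go(.5747,.030,.018,-.040)"
```

```text
t 4.0 p [ 0.5264 -0.0529  0.0179] yaw 0.1833 q [-0.2483  0.5551  0.3456  2.0683 -0.3318  0.5721  0.5142] F [ 1.2918  0.4985 -0.7405] tilt [-0.0019 -0.0021 -1.    ]
shift [ 0.0727  0.0626 -0.0003] turn 0.2233 or -2.9183
```

View pics/t2.png

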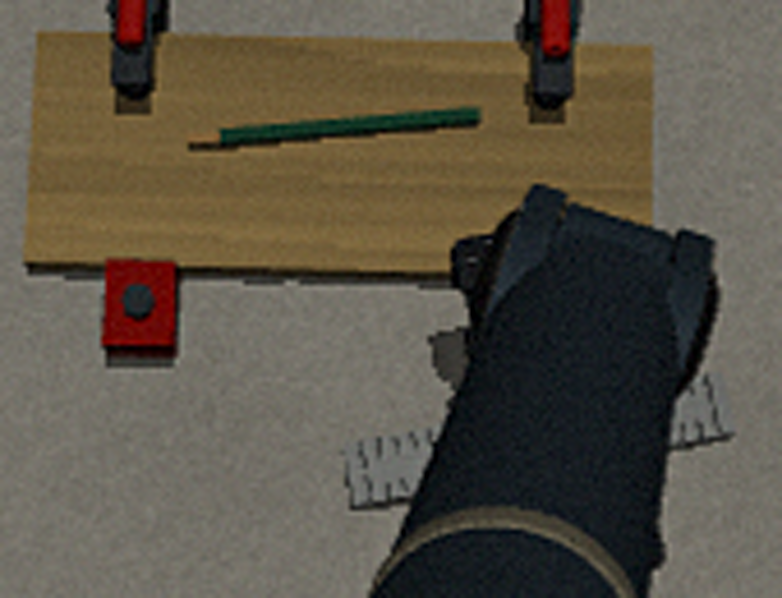

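The bar is gripped (opening 35.7 mm), and the top view shows the stop's right face at about crop column 177. Now lift slightly, carry, turn and lower.

```bash
python3 -m handwheel '[[0,0,-0.015,0],[0.015,0.013,-0.015,0.05],[0.035,0.03,-0.015,0.11],[0.055,0.047,-0.015,0.17],[0.068,0.059,-0.015,0.223],[0.073,0.063,-0.015,0.223],[0.073,0.063,-0.004,0.223],[0.073,0.063,-0.001,0.223]]'
python3 - <<'E'
from h import *
import cv2
go(.5747,.030,.018,-.040)
i=bot.snapshot("top"); cv2.imwrite("pics/t3.png",cv2.resize(i[110:240,175:345],None,fx=4.6,fy=4.6,interpolation=cv2.INTER_CUBIC))
cv2.imwrite("pics/w3.png",bot.snapshot("wrist"))
E
```

```text
time_s: 5.0
position: [0.5735, 0.0294, 0.0179]
tool_rot: [-2.265, -2.175, 0.008]
force: [-6.7, -0.2, 16.6]
gripper_width: 0.036
t 5.0 p [0.5735 0.0294 0.0179] yaw -0.0406 q [-0.4326  0.6181  0.4126  1.9627 -0.3935  0.6446  0.191 ] F [-6.6737 -0.1753 16.625 ] tilt [-0.0049 -0.0025 -1.    ]
shift [ 0.0007  0.0011 -0.0002] turn -0.0006 or 3.141
```

View pics/t3.png

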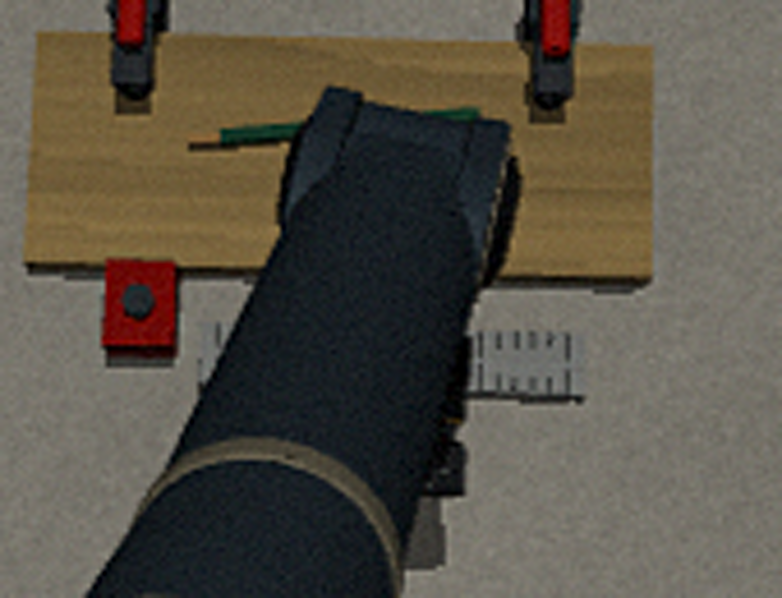

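View pics/w3.png

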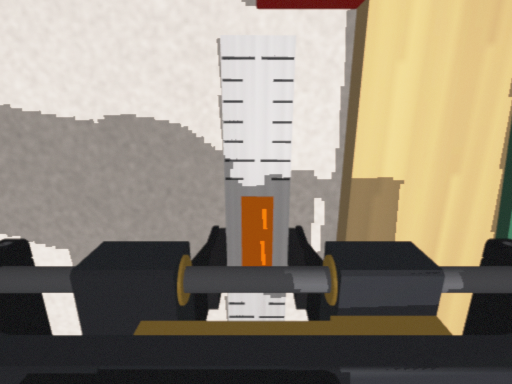

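Aligned and clear of the board: bar left end is at crop col ~199, about 9 mm from the stop at 177. Release partly, lift, and turn the gripper so the open jaws lie along the edge.

```bash
python3 -m handwheel '[[0,0,0,0],[0,0,0,0],[0,0,0,0],[0,0,-0.01,0],[0,0,-0.03,0],[0,0,-0.06,0],[0,0,-0.07,0]]' 105;  python3 - <<'E'
from h import *
ex=np.array([.9992,-.04]);ey=np.array([.04,.9992])
p=.527*ex+.057*ey
go(*p,.085,1.531)
E
```

```text
time_s: 5.98
position: [0.5761, 0.0294, 0.0912]
tool_rot: [2.265, 2.174, -0.0]
force: [-0.5, -0.0, 0.0]
gripper_width: 0.0512
t 5.975 p [0.5761 0.0294 0.0912] yaw -0.0412 q [-0.4857  0.5117  0.48    1.9285 -0.3259  0.7766  0.1356] F [-0.5267 -0.0338  0.0034] tilt [ 0.0014 -0.0017 -1.    ]
shift [ 0.0045 -0.0474  0.0061] turn 1.5694 or -1.5722
```

```bash
python3 -m handwheel '[[0.001,-0.006,0,0.17],[0.001,-0.012,0,0.35],[0.002,-0.018,0,0.53],[0.003,-0.025,0,0.71],[0.004,-0.032,0,0.89],[0.004,-0.039,0,1.07],[0.004,-0.045,0,1.25],[0.004,-0.047,0,1.42]]' 0;  python3 - <<'E'
from h import *
import cv2
ex=np.array([.9992,-.04]);ey=np.array([.04,.9992])
p=.527*ex+.057*ey
i=bot.snapshot("top"); cv2.imwrite("pics/t4.png",cv2.resize(i[110:240,175:345],None,fx=4.6,fy=4.6,interpolation=cv2.INTER_CUBIC))
cv2.imwrite("pics/w4.png",bot.snapshot("wrist"))
go(*p,.085,1.531)
E
```

```text
time_s: 6.98
position: [0.5287, 0.0357, 0.0913]
tool_rot: [3.136, 0.164, 0.001]
force: [-0.4, -0.7, -0.6]
gripper_width: 0.0872
t 7.075 p [0.5288 0.0356 0.0911] yaw -1.4605 q [-0.8004  0.5553  0.8741  2.05   -0.5923  0.8049 -1.0317] F [-0.9206  0.2061  0.6163] tilt [ 0.0008 -0.0022 -1.    ]
shift [ 0.     -0.0002  0.006 ] turn 0.1501 or -2.9915
```

View pics/t4.png

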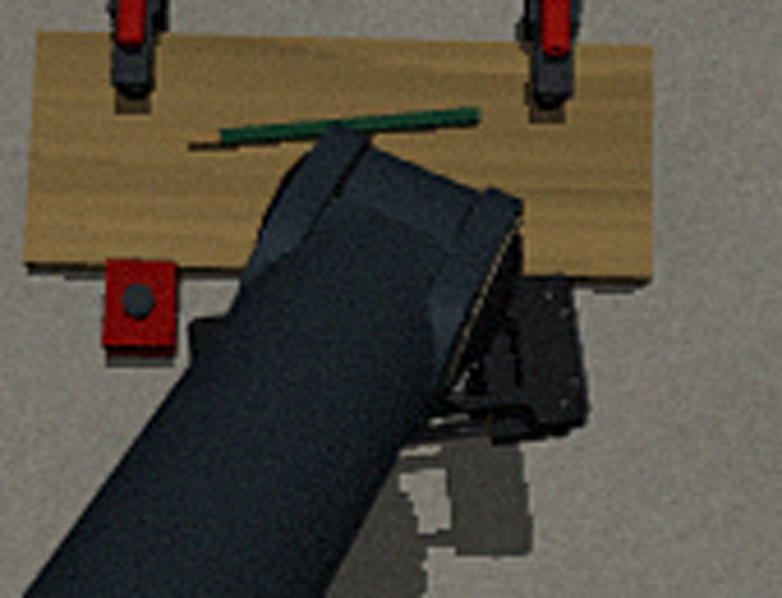

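View pics/w4.png

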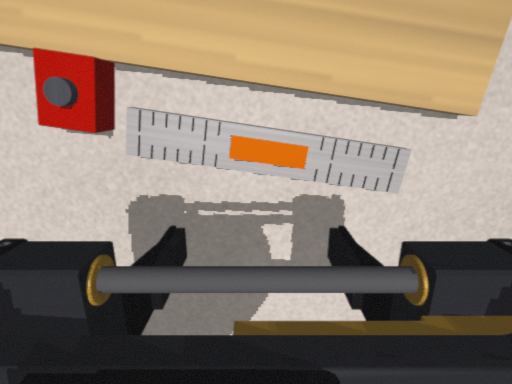

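The wrist view shows the bar from (127,107) to (410,149), the stop's right face at column ~113 and the board's edge just above the bar. I'll measure from this picture.

Run:
```python
from h import *
c=bot.camera_info("wrist")
ex=np.array([.9992,-.04]);ey=np.array([.04,.9992])
f=lambda p,z:(lambda w:np.array([w[:2]@ex,w[:2]@ey]))(px2w(c,p,z))
b=[f(p,.012) for p in [(127,107),(410,149),(399,192),(126,154)]];print(np.array(b),np.mean(b,0))
print("edge top",f((150,66),.018),f((455,108),.018))
print("stop right top",f((96,60),.03),f((92,128),.03),"base",f((114,131),.0),f((114,66),0))
```

```text
[[ 0.5901  0.1648]
 [ 0.5916 -0.0535]
 [ 0.5565 -0.0552]
 [ 0.5546  0.1648]] [0.5732 0.0552]
edge top [0.6207 0.147 ] [ 0.6257 -0.0736]
stop right top [0.6182 0.178 ] [0.5736 0.1812] base [0.5691 0.1797] [0.6177 0.1802]
```

```bash
python3 -m handwheel '[[0,0,0.01,0.1],[0,0,0.03,0.15],[0,0,0.05,0.15],[0,0,0.065,0.15],[0,0,0.073,0.15],[0,0,0.073,0.15]]' 0;  python3 - <<'E'
from h import *
ex=np.array([.9992,-.04]);ey=np.array([.04,.9992])
p=.570*ex+.057*ey
go(*p,.018,1.531)
E
```

```text
time_s: 7.82
position: [0.5287, 0.0352, 0.0176]
tool_rot: [3.139, -0.062, 0.0]
force: [-0.6, -0.5, 1.2]
gripper_width: 0.0867
t 7.825 p [0.5287 0.0352 0.0176] yaw -1.6103 q [-0.7253  0.6735  0.7815  2.0841 -0.7557  0.6914 -1.048 ] F [-0.5914 -0.514   1.2005] tilt [-0.     -0.0023 -1.    ]
shift [ 0.0431 -0.0006 -0.0004] turn 0.0003 or -3.1413
```

```bash
python3 -m handwheel '[[0.008,0,0,0],[0.016,0,0,0],[0.022,0,0,0],[0.028,0,0,0],[0.034,0,0,0],[0.039,0,0,0],[0.043,0,0,0],[0.043,0,0,0]]';  python3 - <<'E'
from h import *
import cv2
ex=np.array([.9992,-.04]);ey=np.array([.04,.9992])
cv2.imwrite("pics/w5.png",bot.snapshot("wrist"))
p=.576*ex+.057*ey
go(*p,.018,1.531)
E
```

```text
time_s: 8.82
position: [0.5728, 0.0335, 0.0177]
tool_rot: [3.138, -0.062, 0.003]
force: [-0.6, 0.4, -0.5]
gripper_width: 0.0872
t 8.875 p [0.5728 0.0335 0.0178] yaw -1.6103 q [-0.6912  0.724   0.7798  1.9827 -0.7501  0.7469 -1.0652] F [-0.3782  0.0183  0.3787] tilt [ 0.0022 -0.0029 -1.    ]
shift [ 0.005  -0.0006 -0.0002] turn 0.0003 or -3.1413
```

View pics/w5.png

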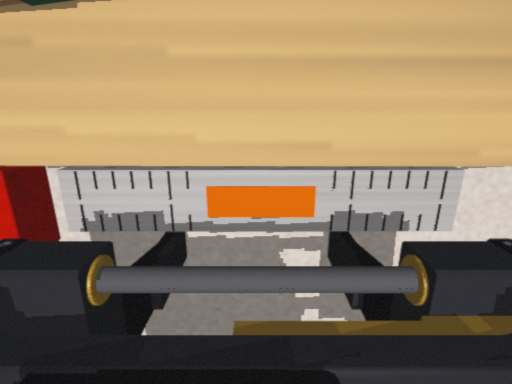

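The bar is now near the edge and parallel to it, with its left end at (62,200) and the stop's face at column ~55. Press on gently.

```bash
python3 -m handwheel '[[0.001,0,0,0],[0.002,0,0,0],[0.003,0,0,0],[0.003,0,0,0]]'; python3 -m handwheel '[[0.001,0,0,0],[0.002,0,0,0],[0.002,0,0,0]]'|sed -n '2p;4p'; python3 -m handwheel '[[0.001,0,0,0],[0.002,0,0,0],[0.002,0,0,0]]'|sed -n '2p;4p'
```

```text
time_s: 9.38
position: [0.5759, 0.0333, 0.0178]
tool_rot: [3.138, -0.062, 0.004]
force: [-2.9, 0.1, 0.7]
gripper_width: 0.0872
position: [0.5762, 0.0333, 0.0177]
force: [-7.0, 0.6, 5.7]
position: [0.5763, 0.0333, 0.0175]
force: [-7.6, 0.3, 7.5]
```

It has met the board: motion stopped at x = 0.576 with about 7 N. Back off, lift, and look.

```bash
python3 -m handwheel '[[-0.01,0,0,0],[-0.03,0,-0.01,0],[-0.05,0,-0.05,0],[-0.05,0,-0.09,0],[-0.05,0,-0.1,0],[-0.05,0,-0.1,0]]' 255
python3 - <<'E'
from h import *
import cv2
ex=np.array([.9992,-.04]);ey=np.array([.04,.9992])
c=bot.camera_info("wrist");i=bot.snapshot("wrist")
cv2.imwrite("pics/w6.png",cv2.resize(i[0:260],None,fx=1.56,fy=1.56,interpolation=cv2.INTER_CUBIC))
np.savez("w6.npz",**c)
p=.58*ex-.08*ey
go(*p,.11,1.531)
E
```

```text
time_s: 10.88
position: [0.5276, 0.0358, 0.1181]
tool_rot: [3.141, -0.063, -0.005]
force: [0.6, -0.6, -1.0]
gripper_width: 0.035
t 10.925 p [0.5268 0.0358 0.1173] yaw -1.6107 q [-0.8591  0.5368  0.9567  2.0341 -0.5771  0.8709 -1.1865] F [ 0.2173 -0.0437 -0.2694] tilt [-0.0053 -0.0005 -1.    ]
shift [0.0551 0.1368 0.0071] turn -0.0001 or 3.1415
```

View pics/w6.png

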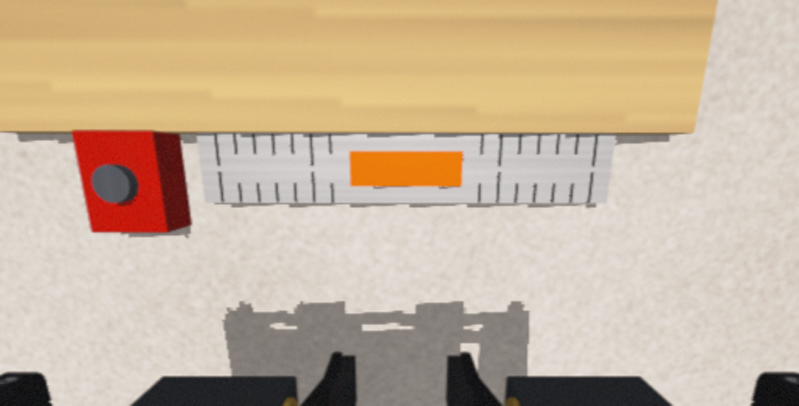

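The bar is flush along the board. Its left end is at crop col ~205 and the stop's right base edge at ~187. I'll measure the gap and plan the end push.

Run:
```python
from h import *
c=np.load("w6.npz")
ex=np.array([.9992,-.04]);ey=np.array([.04,.9992])
f=lambda p,z:(lambda w:np.array([w[:2]@ex,w[:2]@ey]))(px2w(c,(p[0]/1.56,p[1]/1.56),z))
print("bar near corners",f((208,204),.012),f((605,204),.012),"far",f((198,136),.012),f((615,136),.012))
print("stop base R",f((190,227),0),"stop top R",f((167,231),.03),f((153,131),.03),"arris",f((250,132),.018),f((690,132),.018))
go(*(.597*ex-.088*ey),.06,1.531)
```

```text
bar near corners [0.5841 0.1631] [ 0.5843 -0.0542] far [0.6191 0.1639] [ 0.6193 -0.0548]
stop base R [0.5699 0.1802] stop top R [0.572  0.1785] [0.6205 0.178 ] arris [0.6208 0.1346] [ 0.6209 -0.0902]
t 10.925 p [0.5268 0.0358 0.1173] yaw -1.6107 q [-0.8591  0.5368  0.9567  2.0341 -0.5771  0.8709 -1.1865] F [ 0.2173 -0.0437 -0.2694] tilt [-0.0053 -0.0005 -1.    ]
shift [0.0723 0.1448 0.057 ] turn -0.0001 or 3.1415
```

```bash
python3 -m handwheel '[[0.01,0.03,0,0],[0.03,0.07,0,0],[0.05,0.11,0,0],[0.07,0.14,0.01,0],[0.072,0.145,0.03,0],[0.072,0.145,0.057,0],[0.072,0.145,0.075,0],[0.072,0.145,0.075,0]]' 255
python3 - <<'E'
from h import *
import cv2
ex=np.array([.9992,-.04]);ey=np.array([.04,.9992])
i=bot.snapshot("wrist");cv2.imwrite("pics/w7.png",i)
go(*(.597*ex-.088*ey),.018,1.531)
E
```

```text
time_s: 11.92
position: [0.5911, -0.1109, 0.0399]
tool_rot: [-3.141, 0.061, 0.015]
force: [-0.4, 0.9, 0.8]
gripper_width: 0.0001
t 11.975 p [ 0.5921 -0.1114  0.0412] yaw -1.6101 q [-0.4418  0.728   0.8015  1.899  -0.7019  0.8296 -0.8728] F [0.6694 0.0165 0.6514] tilt [-0.007  -0.0004 -1.    ]
shift [0.0011 0.0003 0.0232] turn 0.0005 or -3.1411
```

View pics/w7.png

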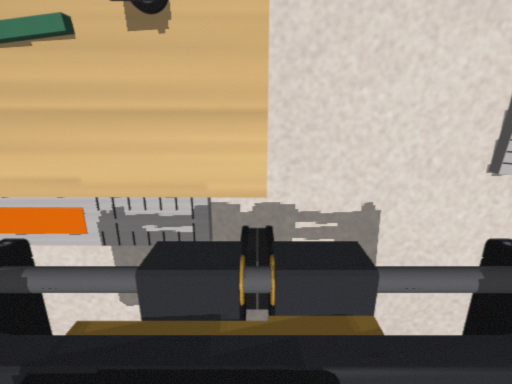

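The closed fingers at (258,260) are clear of the bar's right end at column 211. Descend, then push left.

```bash
python3 -m handwheel '[[0.001,0,0.012,0],[0.001,0,0.022,0],[0.001,0,0.023,0]]' 255; python3 -m handwheel '[[0,-0.006,0,0],[0,-0.012,0,0],[0,-0.016,0,0],[0,-0.02,0,0],[0,-0.024,0,0],[0,-0.024,0,0]]'
```

```text
time_s: 12.35
position: [0.5924, -0.1112, 0.0174]
tool_rot: [3.141, -0.062, -0.013]
force: [-0.6, 0.3, -0.1]
gripper_width: 0.0006
time_s: 13.1
position: [0.5934, -0.0871, 0.0175]
tool_rot: [3.141, -0.061, -0.013]
force: [0.2, 0.3, 0.3]
gripper_width: 0.0006
```

Run:
```python
from h import *
import cv2
c=bot.camera_info("wrist");i=bot.snapshot("wrist");cv2.imwrite("pics/w8.png",i)
i=bot.snapshot("side"); cv2.imwrite("pics/s8.png",cv2.resize(i[150:290,230:390],None,fx=4.2,fy=4.2,interpolation=cv2.INTER_CUBIC))
go(.597,-.08,.018,1.531)
```

```text
t 13.2 p [ 0.5934 -0.0871  0.0175] yaw -1.61 q [-0.4637  0.7563  0.7723  1.9125 -0.7361  0.7919 -0.8861] F [-0.1849 -0.5946 -0.1049] tilt [-0.0082  0.0001 -1.    ]
shift [ 0.0033 -0.0072 -0.0006] turn 0.0006 or -3.141
```

View pics/w8.png

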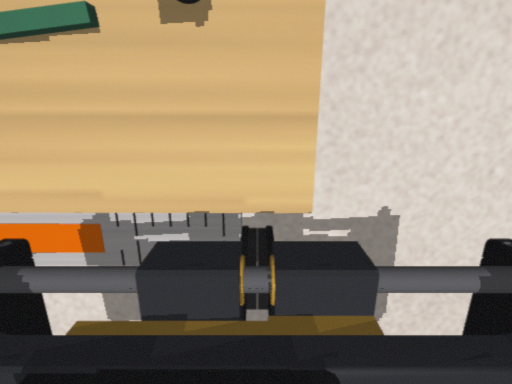

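View pics/s8.png

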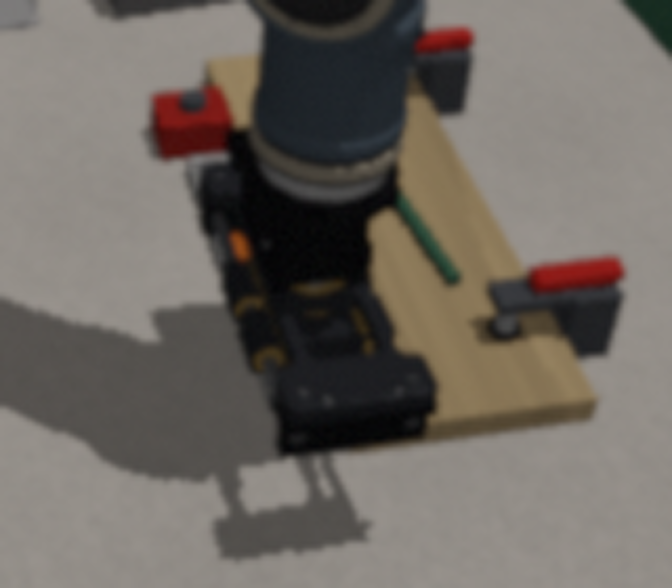

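The fingertips are about at the bar's right end (col ~240). Continue pushing left in small steps and watch the force.

```bash
python3 -m handwheel '[[0,-0.003,0,0],[0,-0.006,0,0],[0,-0.009,0,0],[0,-0.011,0,0],[0,-0.011,0,0]]'|sed -n '1,2p;4p'
python3 - <<'E'
from h import *
import cv2
c=bot.camera_info("wrist");i=bot.snapshot("wrist");cv2.imwrite("pics/w9.png",i)
E
```

```text
time_s: 13.82
position: [0.5939, -0.0758, 0.0175]
force: [-0.8, -1.4, 0.3]
```

View pics/w9.png

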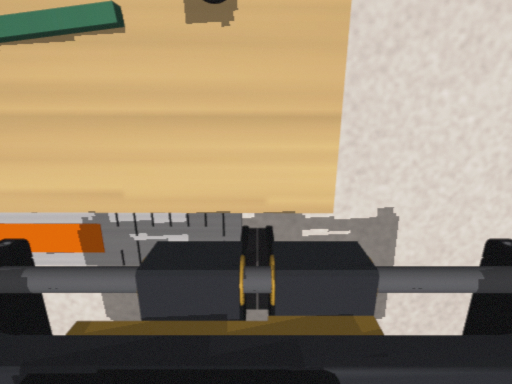

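The bar is moving with the fingers, since its ticks sit at the same columns as before. Small steps until the stop resists.

```bash
for k in 1; do python3 -m handwheel '[[0,-0.001,0,0],[0,-0.002,0,0],[0,-0.002,0,0]]'|sed -n '2p;4p'; done;  python3 -m handwheel '[[0,-0.001,0,0],[0,-0.002,0,0],[0,-0.002,0,0]]'|sed -n '2p;4p'; python3 -m handwheel '[[0,-0.001,0,0],[0,-0.002,0,0],[0,-0.002,0,0]]'|sed -n '2p;4p'
```

```text
position: [0.5938, -0.0749, 0.0175]
force: [-0.5, -5.9, -1.4]
position: [0.5937, -0.0749, 0.0176]
force: [-0.6, -6.6, -2.1]
position: [0.5936, -0.0748, 0.0177]
force: [0.4, -7.2, -1.8]
```

The stop resists: motion ended at y = -0.0749 with 7 N. Back off to the right, lift, and inspect.

```bash
python3 -m handwheel '[[0,0.006,0,0],[0,0.015,-0.005,0],[0,0.015,-0.05,0],[-0.02,0,-0.09,0],[-0.05,-0.05,-0.1,0],[-0.07,-0.09,-0.1,0],[-0.075,-0.12,-0.1,0],[-0.075,-0.12,-0.1,0]]'; python3 -m handwheel '[[0,0,0,0],[0,0,0,0]]' >/dev/null
python3 - <<'E'
from h import *
import cv2
c=bot.camera_info("wrist");i=bot.snapshot("wrist");cv2.imwrite("pics/w10f.png",i)
cv2.imwrite("pics/w10.png",cv2.resize(i[0:260],None,fx=1.56,fy=1.56,interpolation=cv2.INTER_CUBIC))
np.savez("w10.npz",**c)
go(.5,0,.11,1.531)
E
```

```text
time_s: 16.0
position: [0.5241, 0.0525, 0.1174]
tool_rot: [3.137, -0.057, -0.012]
force: [0.4, -0.8, 0.0]
gripper_width: 0.0004
t 16.3 p [0.5243 0.0514 0.1176] yaw -1.609 q [-0.8962  0.5394  0.9649  2.0349 -0.5766  0.8743 -1.2149] F [ 0.2445 -1.0395  0.2281] tilt [-0.0077 -0.0044 -1.    ]
shift [-0.0223  0.0522  0.008 ] turn 0.0016 or -3.14
```

View pics/w10.png

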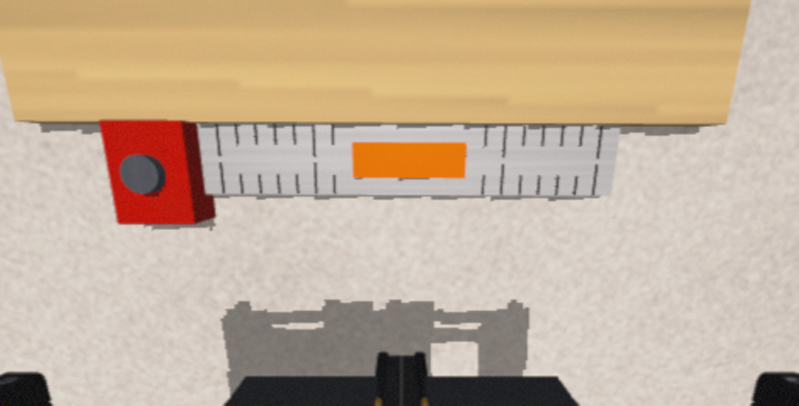

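The bar is visibly against the stop and the board. Check with numbers and an enlarged crop.

Run:
```python
from h import *
import cv2
c=np.load("w10.npz")
i=cv2.imread("pics/w10f.png")
a=cv2.resize(i[70:145,60:160],None,fx=7,fy=7,interpolation=cv2.INTER_CUBIC); b=cv2.resize(i[70:145,350:480],None,fx=6,fy=6,interpolation=cv2.INTER_CUBIC)
cv2.imwrite("pics/z1.png",a);cv2.imwrite("pics/z2.png",b)
```

```text
(no output)
```

View pics/z1.png

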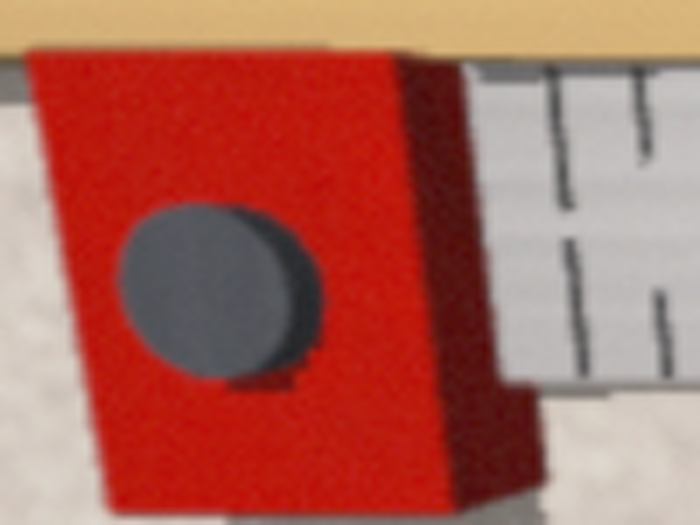

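View pics/z2.png

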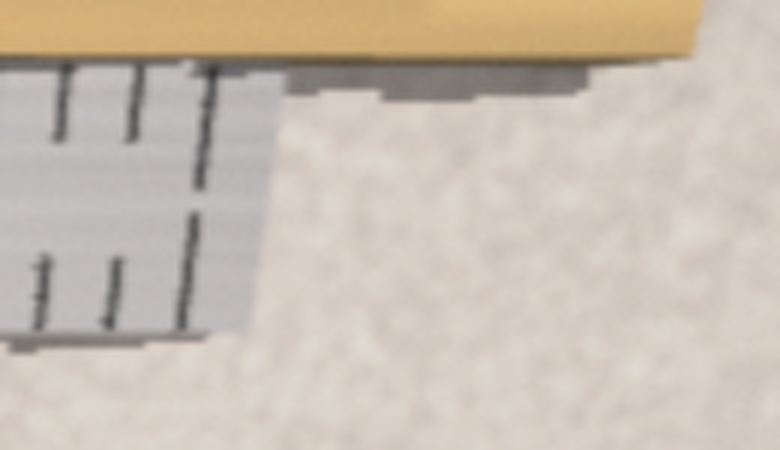

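The crops show the bar's left end directly against the stop's dark right face (crop col 465–500) with no bench visible between them. The far long side meets the arris at both ends. Now the numbers.

Run:
```python
from h import *
c=np.load("w10.npz")
ex=np.array([.9992,-.04]);ey=np.array([.04,.9992])
f=lambda p,z:(lambda w:np.array([w[:2]@ex,w[:2]@ey]))(px2w(c,p,z))
A=lambda u,v:(60+u/7-.43,70+v/7-.43); B=lambda u,v:(350+u/6-.42,70+v/6-.42)
l1=f(A(580,381),.012);l2=f(B(180,330),.012);r1=f(A(560,62),.018);r2=f(B(640,60),.018)
print(l1,l2,r1,r2); d=l1-l2;e=r1-r2
print("par",d[0]/d[1]-e[0]/e[1]); 
print("near side to edge", r1[0]-l1[0],r2[0]-l2[0])
print("right end",f(B(265,200),.012),"stop base R",f(A(547,480),0.0),f(A(455,510),.03))
```

```text
[0.5853 0.1694] [ 0.5853 -0.0312] [0.6208 0.1654] [ 0.6207 -0.0851]
par -0.00039040174972185347
near side to edge 0.03545853053048287 0.03535473868796213
right end [ 0.6029 -0.0407] stop base R [0.5721 0.1796] [0.5723 0.1785]
```

Near side to edge is 35.4 mm at both places (36 mm nominal), and it is parallel to 0.0004 rad. The right end plus 220 mm gives 0.1793 against 0.179 for the stop face. One quick look at the bystanders, then hand in.

Run:
```python
from h import *
import cv2
i=bot.snapshot("top");cv2.imwrite("pics/t11.png",i)
d=cv2.absdiff(i,cv2.imread("pics/top0.png")).max(2)
for n,(x0,y0,x1,y1) in dict(tub_a=(60,125,150,195),tub_b=(80,198,148,290),pencil=(212,130,284,145),tape=(378,232,425,280),screwd=(144,258,228,282)).items():print(n,(d[y0:y1,x0:x1]>50).sum())
```

```text
tub_a 0
tub_b 48
pencil 129
tape 0
screwd 1328
```

View pics/t11.png

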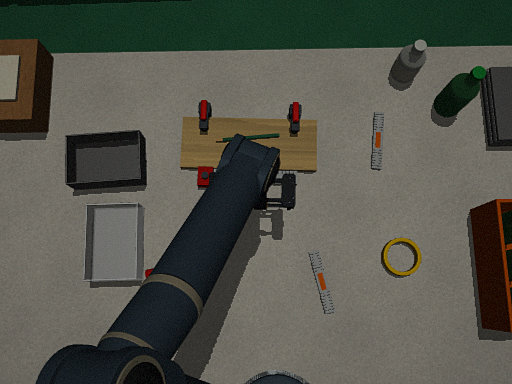

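The pencil is still at (250,137), and the tubs and tape are where they were. The arm hides the screwdriver from above, so check it from the side.

Run:
```python
from h import *
import cv2
cv2.imwrite("pics/s11.png",bot.snapshot("side"))
```

```text
(no output)
```

View pics/s11.png

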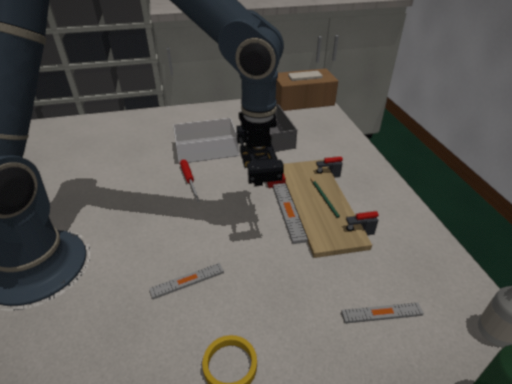

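The screwdriver is still at (187,172), the bar lies along the edge at (290,210), and the gripper hangs clear. Hand in.

```bash
python3 -c "
from station import bot
print(bot.finish_job(), bot.get_state()['time_s'])"
```

```text
the job is handed in; nothing more can be done
the job is handed in; nothing more can be done
```

The 220 mm straightedge is in place: flush along the board's near edge, with its left end against the red stop. I handed the job in after about 16.4 s of robot time, with the gripper lifted clear.

I gripped the straightedge, carried it parallel to the board and set it down about 30 mm short of the edge. Then I pushed it home with the two open fingertips until about 7 N of resistance. Finally I pushed its right end left with the closed fingers until the stop resisted at about 7 N.

**Last checks (wrist camera):**
- **Against the board:** the near side lies 35.4 mm from the edge at both places measured (36 mm nominal), within measuring error. It is parallel to about 0.0004 rad.
- **Against the stop:** the computed gap at the left end is about 0 mm, and the enlarged crop shows no bench between them.
- **Everything else:** the tubs, tape roll, pencil and screwdriver look unmoved in the top and side views. The arm hid the screwdriver from above, so I could only check it from the side.

**What disagreed:** early on, the top and wrist cameras differed by about 4 mm on where the stop's face is. Feeling for contact settled that. One small sideways correction before the grasp also went the wrong way, so I gripped the bar about 4 mm off centre, which made no difference to the result.

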